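Shut a bench leaf gauge over a sleeve by pushing

ROBOT

A 6-joint arm with a two-finger parallel gripper is mounted at the origin on a cart in front of the work surface, level with it; the furniture and walls round the work are solid. World frame = base frame: x ahead of the robot, y to its left, z up, the work surface at z = 0. Lengths are in m, angles in rad, forces in N, time in s.
With the tool pointing down it reaches from about 0.35 to 0.85 m from the base axis. Payload 8.1 kg.
Tool frame: the origin (TCP) lies at the very end of the fingers, on their centre line; the grasp point (between the pads) lies 19 mm behind it; z points along the fingers, y is the direction in which the jaws open and shut (so a half turn about z gives the same grasp; the last joint's range is limited). The gripper opens to 93 mm and grips with 3 to 60 N. Pads are 15 mm wide; open, the fingers measure 128 mm over their backs; the gripper's body (75 mm by 188 mm) begins 65 mm behind the grasp point.
Start: joints at [-1.211, 0.13, 1.488, -0, 1.523, -0.085], TCP at [0.258, -0.542, 0.219] pointing down, gripper open.
Joint ranges: [-2.96, 2.96], [-0.89, 2.26], [0.02, 2.5], [-1.34, 4.48], [0, 2.73], [-2.66, 2.66]. Speed limits (rad/s): [2.39, 2.39, 2.79, 3.14, 3.14, 3.14].

INTERFACE

Orientations are given as a rotation vector (axis times angle).
In Python, from plant import read_state, read_camera, close_job gives the robot as it stands.
- The arm moves only by the tool jog_arm, never from a script. Its argument "motion" is one flat list of numbers, 7 for each row, row after row: the opening, from 0 (shut) to 1 (fully open), then the shift along the tool's x, y, z scaled (see below), then the turn, a rotation vector about the tool's x, y, z scaled (see below). A call has 1 to 8 rows; each row is the pose to reach, as a shift and turn from the pose measured when the call began, along the tool's axes at that moment; what a row does not reach only later rows make up. The controller multiplies each number of a shift by 0.5 m and each number of a turn by 90 degrees. A row lasts 1/10 s, in which the tool goes at most 50 mm and 8.59 degrees, less where a joint would pass 70% of its speed; a pose out of reach is approached as far as the arm can. A call with a number of a shift or a turn outside -1 to 1 is refused whole. A call with a gripper value outside its range is refused whole. The fingers move at their own pace and stop on an object; "grip_force" is the grip in N (left out, the last holds). Time passes only in rows, so rows that repeat a pose let the fingers close. It gives the time, the measured TCP pose, the force and the opening at its end, in the units of the state.
- read_state(): the state, without advancing time (a new reading comes with each control period).
- read_camera(name): name is "scene" or "top" or "wrist"; returns a dict with "frame" (384x512x3 uint8, red, green, blue), "vertical_fov" (degrees; the focal length in pixels is half the picture's height over the tangent of half this angle, whatever the lens; pixels are square), "cx", "cy" (the principal point, pixels), "world_from_camera" (4x4, takes a point from camera to world coordinates); the wrist camera has in their place "hand_eye" (4x4, takes a point from camera to tool coordinates, whose origin is the TCP and whose axes are the flange's). Camera axes: x right, y down, z forward; pixel columns grow to the right and rows downward; lengths in m; the calibration is good to about 2 mm. A picture is of the moment at which its call begins: read the wrist's pose just before it. There is no depth.
- close_job(): hands the job in, once; it reports no verdict.
The state is a dict: "t": time; "q": joint angles; "dq": joint speeds; "joint_torque": joint torques, N m; "tool_pos": TCP position; "orientation": TCP orientation; "force": force on the tool from outside, world axes, zero at the start; "wrist_torque": the same for the moment, N m; "opening": finger opening in m.
Only numpy, scipy, OpenCV 4.12 (cv2) and the standard library are available. Lean on these libraries where they do the work, as an engineer would, in place of code of your own. Each camera call takes 0.05 s, during which the arm holds its last target.

TASK

The steel sleeve stands ready in the drawn-out nest of the bench gauge. Push the nest fully home until it stops, then fold the hinged leaf all the way down so that its plug enters the sleeve, then push the latch knob round until the latch arm lies straight across the shut leaf. Do it all by pushing gently with the closed fingers, never ramming a stop: grip and lift nothing, leave the sleeve standing in its nest and the other things where they lie, and finish clear of the gauge.

Things in the scene. Friction and masses are not known exactly. Their poses are not given: they have to be found in the camera images.
- gauge: Fixed bench gauge. Origin: on the worktop under the sleeve's axis when the nest is home. Own +y = the nest's push direction, away from the robot (within 35 degrees); +x to the robot's right; z up. Base 12 mm thick, x +-48, y -108 to 56 mm, with a wing to x -68 under the latch post; hinge block x +-34, y 34 to 52, up to z 84; rest post x 40 to 48, y -28 to -12, up to z 76; latch post x -50, y -28.
- nest (a joint): Sliding nest, m: 0 = fully home against its stop, 0.045 = fully drawn out towards the robot (its start); pushing along the gauge's +y lowers it. It moves with about 3 N and stays where left. Its carrier (70 mm wide) has its top at z 29 mm; the sleeve stands on three 2 mm pads between four dowels.
- push_plate (a point): Centre of the front face of the nest's upright steel push plate, 50 mm above the worktop; moves with the nest. The plate is 70 wide (gauge x), 4 thick, from z 16 to z 66 mm; its front face looks to the gauge's -y (to the robot). When the nest is home the face is at gauge y -60.
- leaf (a joint): Hinged leaf, rad: 0 = shut, level over the nest; starts raised at 1.0 to 1.25 (stop at 1.3; 1.57 would be upright), leaning towards the robot. Stiff hinge: it stays where left and needs 1 to 5 N at the tab, square to the leaf. Shut, its tapered 20 mm plug (to 18 mm below the hinge axis) stands about 10 mm deep in the sleeve's bore (about 29 mm), so it goes down only if the nest is home.
- leaf_hinge (a point): Middle of the leaf's hinge axis, 80 mm above the worktop (gauge x 0, y 43); the axis runs along the gauge's x. The leaf is 64 wide and reaches 82 mm from the hinge, then a finger tab 34 wide to 98 mm; its outer face (upward when shut) lies 6 mm off the hinge axis.
- leaf_tab (a point): On the upper (outer) face of the leaf's finger tab, 90 mm from the hinge axis; moves with the leaf. Shut it is at gauge x 0, y -47, z 86 mm.
- latch (a joint): Swing latch, rad: 0 = clear, its arm pointing along the gauge's +y beside the leaf; 1.571 = across the leaf, pointing along the gauge's +x (its stop). It turns clockwise seen from above, needs about 1.5 N at the knob and stays where left; starts at 0 to 0.2.
- latch_pivot (a point): On the latch's upright pivot axis at the left of the gauge (gauge x -50, y -28), 94 mm above the worktop, at the middle of the arm's thickness (arm z 90 to 98, 14 wide).
- latch_knob (a point): Centre of the latch's black upright knob (16 mm across, z 98 to 126 mm), 45 mm from the pivot; this point is at z 113. It moves with the latch.
- nest_seat (a point): On the nest's centre axis, at the height where the middle of a seated sleeve is (z 52 mm).
- sleeve_mid (a point): Centre, half-way up, of the loose steel sleeve (43 mm across, 42 high, open bore) that stands in the nest; its top is at z 73. It is not to be lifted out.
- coil_spring: Steel compression spring 28 mm across, 55 high, standing farther left; origin at the middle of its foot. Leave it.
- screwdriver: Cross-head screwdriver 159 mm long, 25 thick, lying right of the gauge; origin under its middle. Leave it.
- cover_plate: Flat die-cast cover 96 x 64 x 12 mm, lying farther right; origin under its middle. Leave it.
- seal_carton: Cardboard carton 60 x 90 x 53 mm, standing farther right; origin under its middle. Leave it.

How it is judged:
By the outcome, as a careful person would: the job done as asked, in the order asked, and still so for the second after the job is handed in, with the robot touching nothing.
It also fails if it takes over 51 s, if anything falls off the work surface, if the arm or the gripper's body presses on something with over 40 N, if the wrist force passes 120 N, or if a joint passes its speed limit or range.

## Working session

There is one attempt and no reset: what is moved stays moved. The work goes in short steps, Python scripts to look and compute and a tool call to move; the robot and the scene stay as the last step left them, time stands still between calls to the robot, and variables do not carry over. Pictures are saved under pics/ and viewed, and the job is handed in when it is done.

Besides the shell and the picture viewer there is one more tool, called after ">>>" by a JSON object that holds its "op" and its "data". jog_arm: Moves the arm, as the interface text tells. Its arguments: {"type":"object","properties":{"motion":{"type":"array","items":{"type":"number"}},"grip_force":{"type":"number"}},"required":["motion"]}

```bash
mkdir -p pics; ls; python3 - <<'E'
from plant import *
import cv2, numpy as np
s=read_state(); print(s)
for n in ("scene","top","wrist"):
    c=read_camera(n); cv2.imwrite(f"pics/{n}0.png",c["frame"][:,:,::-1])
    print(n,{k:(np.round(v,4).tolist() if hasattr(v,'tolist') else v) for k,v in c.items() if k!="frame"})
E
```

```text
pics
{'t': 0.0, 'q': array([-1.21138752e+00,  1.31165315e-01,  1.48928879e+00,  7.35031066e-08,
        1.52300416e+00, -8.53947788e-02]), 'dq': array([ 0.00057671, -0.00139657,  0.00098386, -0.00217979,  0.00181495,
        0.00399692]), 'joint_torque': array([ 1.09806719e-03, -5.59842718e+01, -4.91751659e+01,  7.70762167e-02,
        3.58129630e-02, -1.19093434e-04]), 'tool_pos': array([ 0.257987  , -0.54106219,  0.21757976]), 'orientation': array([-3.06241413e+00, -6.92542531e-01,  3.99893445e-04]), 'force': array([ 0.22158689, -0.75511115,  0.3021306 ]), 'wrist_torque': array([-0.01737243, -0.01603516, -0.00037136]), 'opening': 0.09316404898946394}
scene {'vertical_fov': 48.05005383198059, 'cx': 261.15771830081826, 'cy': 188.17129190635825, 'world_from_camera': [[-0.9057, -0.191, 0.3786, 0.2069], [-0.424, 0.4111, -0.807, 0.6625], [-0.0015, -0.8914, -0.4533, 0.4741], [0.0, 0.0, 0.0, 1.0]]}
top {'vertical_fov': 44.398134420178806, 'cx': 249.1953235821556, 'cy': 188.7220394088283, 'world_from_camera': [[-0.1618, -0.9658, 0.2026, 0.3644], [-0.9868, 0.1583, -0.0336, -0.0345], [0.0004, -0.2053, -0.9787, 0.9831], [0.0, 0.0, 0.0, 1.0]]}
wrist {'vertical_fov': 60.162993913103165, 'cx': 259.7248401604087, 'cy': 189.80852615409307, 'hand_eye': [[-0.0005, -0.9696, -0.2449, 0.0671], [1.0, -0.0007, 0.0008, -0.0001], [-0.0009, -0.2449, 0.9696, -0.1662], [0.0, 0.0, 0.0, 1.0]]}
```

View pics/scene0.png

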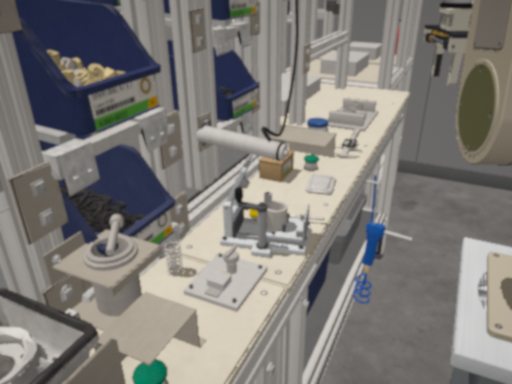

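View pics/top0.png

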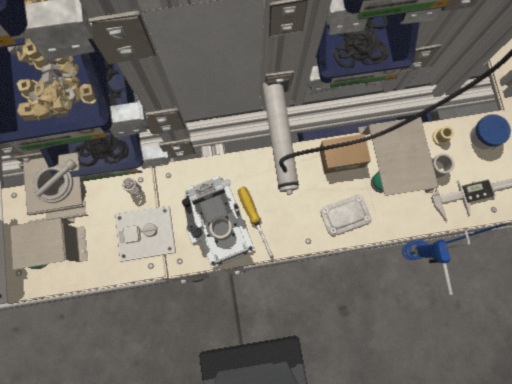

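View pics/wrist0.png

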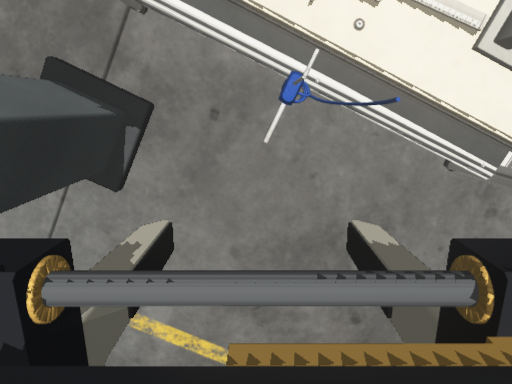

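The scene view shows the gauge at about (265,228), and the top view at about (218,220), with the spring at (133,190) and the screwdriver at (255,215). A grey tube hangs above at (282,135) in the top view. I'll enlarge the crops.

```bash
python3 - <<'E'
import cv2
a=cv2.imread("pics/top0.png")[165:275,165:285]; cv2.imwrite("pics/top0c.png",cv2.resize(a,None,fx=5,fy=5,interpolation=cv2.INTER_CUBIC))
a=cv2.imread("pics/scene0.png")[170:270,205:335]; cv2.imwrite("pics/scene0c.png",cv2.resize(a,None,fx=6,fy=6,interpolation=cv2.INTER_CUBIC))
E
```

```text
(no output)
```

View pics/top0c.png

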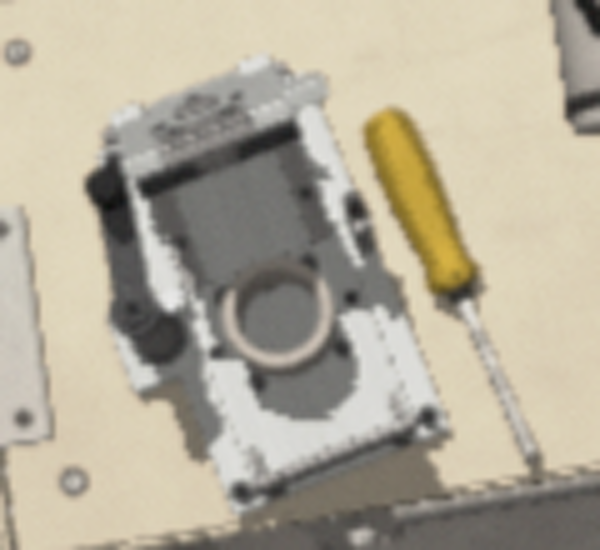

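View pics/scene0c.png

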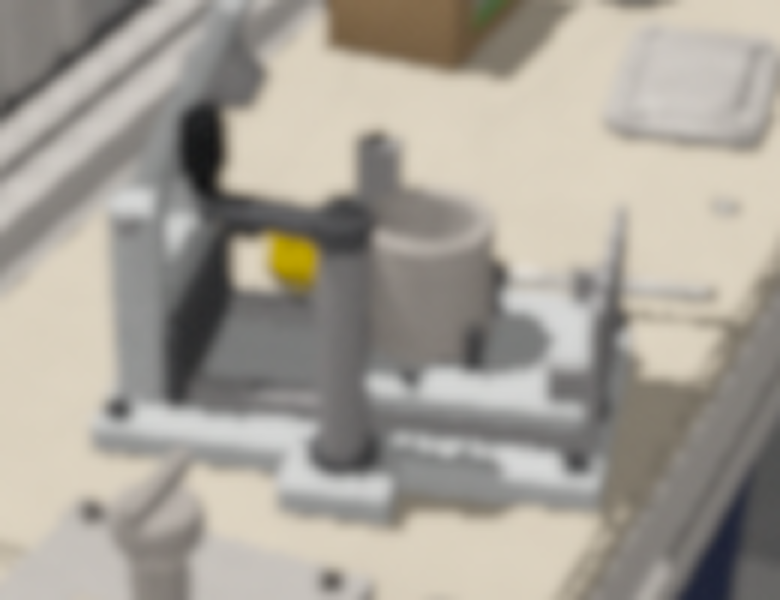

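```bash
cat > h.py <<'E'
import numpy as np, cv2
from scipy.spatial.transform import Rotation as R
from scipy.optimize import least_squares
F=lambda v:192/np.tan(np.radians(v)/2)
CAM={'scene':(48.05005383198059,261.15771830081826,188.17129190635825,[[-0.9057,-0.191,0.3786,0.2069],[-0.424,0.4111,-0.807,0.6625],[-0.0015,-0.8914,-0.4533,0.4741],[0,0,0,1]]),
'top':(44.398134420178806,249.1953235821556,188.7220394088283,[[-0.1618,-0.9658,0.2026,0.3644],[-0.9868,0.1583,-0.0336,-0.0345],[0.0004,-0.2053,-0.9787,0.9831],[0,0,0,1]])}
HE=np.array([[-0.0005,-0.9696,-0.2449,0.0671],[1,-0.0007,0.0008,-0.0001],[-0.0009,-0.2449,0.9696,-0.1662],[0,0,0,1]])
def wcam(pos,ori):
    T=np.eye(4);T[:3,:3]=R.from_rotvec(ori).as_matrix();T[:3,3]=pos
    return (60.162993913103165,259.7248401604087,189.80852615409307,T@HE)
def proj(c,P):
    v,cx,cy,T=c;T=np.asarray(T,float);p=(np.atleast_2d(P)-T[:3,3])@T[:3,:3]
    f=F(v);return np.c_[cx+f*p[:,0]/p[:,2],cy+f*p[:,1]/p[:,2]]
def g2w(g,P):
    # gauge pose (x,y,yaw) yaw=0 -> gauge +y = world +x, gauge +x = world -y
    x,y,a=g;P=np.atleast_2d(P);ey=np.array([np.cos(a),np.sin(a)]);ex=np.array([np.sin(a),-np.cos(a)])
    return np.c_[np.array([x,y])+P[:,:1]*ex+P[:,1:2]*ey,P[:,2]]
def knob(l,z=.113): return [-.05+.045*np.sin(l),-.028+.045*np.cos(l),z]
def leafpt(th,r,off=.006,x=0): # r along leaf, off outward normal
    return [x,.043-r*np.cos(th)+off*np.sin(th),.08+r*np.sin(th)+off*np.cos(th)]
E
python3 - <<'E'
from h import *
T=lambda u,v:(165+u/5,165+v/5); S=lambda u,v:(205+u/6,170+v/6)
def obs(p):
    l,n=p[3],p[4]
    return [('top',T(277,315),[0,-n,.073]),('scene',S(435,220),[0,-n,.073]),
    ('top',T(237,507),[-.048,-.108,.012]),('top',T(447,430),[.048,-.108,.012]),
    ('top',T(103,187),knob(l,.126)),('scene',S(203,150),knob(l)),('scene',S(345,225),[-.05,-.028,.098]),('scene',S(340,450),[-.05,-.028,.012]),
    ('scene',S(380,140),[.044,-.02,.076]),('scene',S(597,502),[-.048,-.108,0.0])]
def res(p): return np.concatenate([(proj(CAM[c],g2w(p[:3],P))[0]-uv) for c,uv,P in obs(p)])
s=least_squares(res,[.45,.05,.3,.1,.045],loss='soft_l1');print(s.x);print(res(s.x).reshape(-1,2).round(1))
print(np.degrees(s.x[2]))
E
```

```text
[0.52907646 0.01237322 0.23142463 0.17747091 0.04662279]
[[ 0.3  0.6]
 [-0.5 -1.2]
 [-0.6  2.6]
 [ 0.9 -0.2]
 [-0.4  0.1]
 [ 0.  -1.1]
 [-0.5 -1.8]
 [ 0.4  0.7]
 [-0.7 -1. ]
 [-0.   1.8]]
13.259654706702717
```

```bash
python3 - <<'E'
from h import *
M=R.from_rotvec([-3.06241413e+00, -6.92542531e-01,  3.99893445e-04]).as_matrix();print(M.round(3))
g=[.529,.0124,.2314]
for P in ([0,-.105,.05],[0,-.16,.2],[0,-.06,.05],leafpt(1.1,.09),[-.1,0,.11]): print(P,g2w(g,P).round(3))
E
```

```text
[[ 0.903  0.43  -0.001]
 [ 0.43  -0.903  0.002]
 [ 0.    -0.002 -1.   ]]
[0, -0.105, 0.05] [[ 0.427 -0.012  0.05 ]]
[0, -0.16, 0.2] [[ 0.373 -0.024  0.2  ]]
[0, -0.06, 0.05] [[ 0.471 -0.001  0.05 ]]
[0, np.float64(0.00752359323206665), np.float64(0.16293023913408264)] [[0.536 0.014 0.163]]
[-0.1, 0, 0.11] [[0.506 0.11  0.11 ]]
```

```bash
cat >> h.py <<'E'
G=[.529,.0124,.2314]
def tgt(P,yaw=0,tilt=0,g=None):
    g=G if g is None else g
    a=g[2]+np.radians(yaw)
    M=np.array([[np.cos(a),np.sin(a),0],[np.sin(a),-np.cos(a),0],[0,0,-1]]).T
    M=np.array([[np.cos(a),np.sin(a),0],[np.sin(a),-np.cos(a),0],[0,0,-1.]])
    return g2w(g,P)[0],M@R.from_euler('y',tilt,degrees=True).as_matrix()
def rows(targets):
    from plant import read_state
    s=read_state();M0=R.from_rotvec(s['orientation']).as_matrix()
    for p,M in targets:
        sh=M0.T@(p-s['tool_pos'])/.5;tu=R.from_matrix(M0.T@M).as_rotvec()/(np.pi/2)
        print(np.round(sh,4).tolist()+np.round(tu,4).tolist(), 'dist',round(float(np.linalg.norm(sh))*.5,4))
def w2g(p,g=None):
    g=G if g is None else g
    a=g[2];d=np.asarray(p[:2])-g[:2];return np.array([d@[np.sin(a),-np.cos(a)],d@[np.cos(a),np.sin(a)],p[2]])
def st():
    from plant import read_state
    s=read_state();M=R.from_rotvec(s['orientation']).as_matrix()
    print('t',round(s['t'],2),'world',s['tool_pos'].round(4),'gauge',w2g(s['tool_pos']).round(4),'F',s['force'].round(2),'open',round(s['opening'],4),'q',s['q'].round(2))
    return s
E
python3 - <<'E'
from h import *
rows([tgt([0,-.15,.25],0,15)])
E
```

```text
[0.6724, -0.8299, -0.0631, -0.0187, 0.166, 0.135] dist 0.535
```

>>> {"op": "jog_arm", "data": {"motion": [0, 0.67, -0.83, -0.06, 0, 0.166, 0.135, 0, 0.67, -0.83, -0.06, 0, 0.166, 0.135, 0, 0.67, -0.83, -0.06, 0, 0.166, 0.135, 0, 0.67, -0.83, -0.06, 0, 0.166, 0.135, 0, 0.67, -0.83, -0.06, 0, 0.166, 0.135, 0, 0.67, -0.83, -0.06, 0, 0.166, 0.135, 0, 0.67, -0.83, -0.06, 0, 0.166, 0.135, 0, 0.67, -0.83, -0.06, 0, 0.166, 0.135], "grip_force": 10}}

```text
t: 0.95
tool_pos: [0.3506, -0.1514, 0.2408]
orientation: [-3.038, -0.351, -0.391]
force: [1.1, -0.4, 0.9]
opening: 0.0339
```

```bash
python3 - <<'E'
from h import *
st();rows([tgt([0,-.15,.25],0,15)])
E
```

```text
t 0.95 world [ 0.3506 -0.1514  0.2408] gauge [ 0.1185 -0.2112  0.2408] F [ 1.08 -0.36  0.92] open 0.0339 q [-0.78 -0.72  2.16  0.23  1.58  0.58]
[0.1219, -0.2372, 0.0203, -0.0181, 0.0017, -0.0032] dist 0.1337
```

>>> {"op": "jog_arm", "data": {"motion": [0, 0.12, -0.237, 0.02, 0, 0, 0, 0, 0.12, -0.237, 0.02, 0, 0, 0, 0, 0.12, -0.237, 0.02, 0, 0, 0, 0, 0.12, -0.237, 0.02, 0, 0, 0, 0, 0.12, -0.237, 0.02, 0, 0, 0]}}

```text
t: 1.45
tool_pos: [0.382, -0.0214, 0.2498]
orientation: [-3.038, -0.357, -0.39]
force: [0.4, -0.6, 0.1]
opening: 0.0005
```

```bash
python3 - <<'E'
from h import *
from plant import *
s=st(); c=read_camera("wrist"); np.savez("w1.npz",p=s['tool_pos'],o=s['orientation'])
cv2.imwrite("pics/w1.png",cv2.resize(c["frame"][:,:,::-1],(768,576),interpolation=cv2.INTER_CUBIC))
E
```

```text
t 1.45 world [ 0.382  -0.0214  0.2498] gauge [-0.0008 -0.1509  0.2498] F [ 0.45 -0.61  0.15] open 0.0005 q [-0.36 -0.8   2.19  0.17  1.55  0.99]
```

View pics/w1.png

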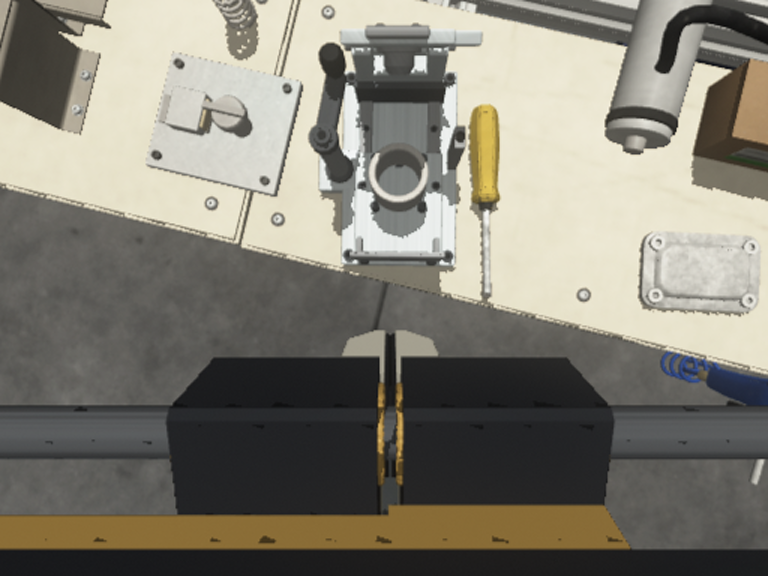

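```bash
python3 - <<'E'
import cv2
a=cv2.imread("pics/w1.png")[10:280,300:500]; cv2.imwrite("pics/w1c.png",cv2.resize(a,None,fx=2.2*1.0,fy=2.2,interpolation=cv2.INTER_CUBIC))
E
```

```text
(no output)
```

View pics/w1c.png

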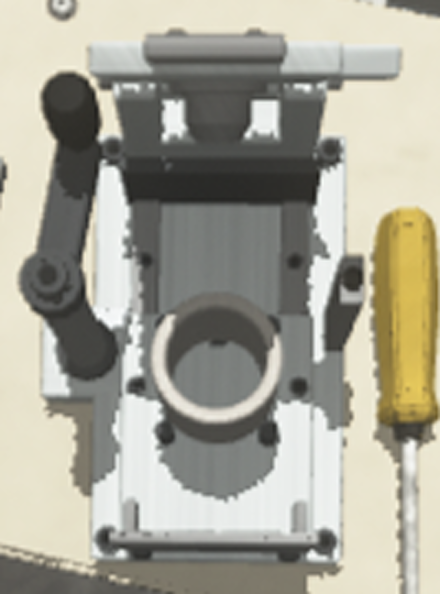

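```bash
cat > fit.py <<'E'
from h import *
d=np.load("w1.npz");CAM['w']=wcam(d['p'],d['o'])
T=lambda u,v:(165+u/5,165+v/5); S=lambda u,v:(205+u/6,170+v/6); W=lambda u,v:((300+u/2.2)/1.5-.17,(10+v/2.2)/1.5-.17)
def obs(p):
    l,n,th=p[3],p[4],p[5]
    return [('top',T(277,315),[0,-n,.073]),('scene',S(435,220),[0,-n,.073]),
    ('top',T(103,187),knob(l,.126)),('scene',S(203,150),knob(l)),('scene',S(345,225),[-.05,-.028,.098]),('scene',S(340,450),[-.05,-.028,.012]),
    ('scene',S(380,140),[.044,-.02,.076]),
    ('w',W(217,358),[0,-n,.073]),('w',W(50,275),[-.05,-.028,.1]),('w',W(68,92),knob(l,.126)),('w',W(92,560),[-.048,-.108,.012]),('w',W(342,562),[.048,-.108,.012]),
    ('w',W(108,541),[-.035,-.06-n,.066]),('w',W(322,541),[.035,-.06-n,.066]),('w',W(352,265),[.044,-.02,.076]),
    ('w',W(145,60),leafpt(th,.098,-.002,-.017)),('w',W(285,60),leafpt(th,.098,-.002,.017))]
def res(p): return np.concatenate([(proj(CAM[c],g2w(p[:3],P))[0]-uv) for c,uv,P in obs(p)])
s=least_squares(res,[.53,.01,.23,.1,.045,1.1],loss='soft_l1');print(s.x.round(4))
for o,r in zip(obs(s.x),res(s.x).reshape(-1,2)): print(o[0],np.round(o[2],3),r.round(1))
print(proj(CAM['w'],g2w(s.x[:3],[leafpt(1.2,.098),leafpt(1.0,.098),leafpt(1.2,.082),leafpt(1.0,.082)])))
E
python3 fit.py
```

```text
[0.5301 0.0127 0.229  0.1957 0.0451 1.1673]
top [ 0.    -0.045  0.073] [-0.3 -0.6]
scene [ 0.    -0.045  0.073] [-1.9 -1.2]
top [-0.041  0.016  0.126] [-0.2 -0.6]
scene [-0.041  0.016  0.113] [-0.4 -1.4]
scene [-0.05  -0.028  0.098] [-1.1 -1.9]
scene [-0.05  -0.028  0.012] [-0.3  0.7]
scene [ 0.044 -0.02   0.076] [-1.2 -1. ]
w [ 0.    -0.045  0.073] [-0.2 -0.2]
w [-0.05  -0.028  0.1  ] [0.  1.3]
w [-0.041  0.016  0.126] [-0.1  0.1]
w [-0.048 -0.108  0.012] [-0.4 -0.1]
w [ 0.048 -0.108  0.012] [ 0.4 -0.2]
w [-0.035 -0.105  0.066] [0.5 0.5]
w [ 0.035 -0.105  0.066] [-0.2  0.9]
w [ 0.044 -0.02   0.076] [0.5 3.7]
w [-0.017  0.003  0.169] [-0.9  0.1]
w [0.017 0.003 0.169] [ 0.1 -0.1]
[[264.60042732   8.52818331]
 [264.54991115  36.50634411]
 [264.88807085  11.66747725]
 [264.83796552  33.85058516]]
```

```bash
sed -i 's/^G=.*/G=[.5301,.0127,.229]/' h.py; python3 - <<'E'
from h import *
st();rows([tgt([0,-.132,.15],0,15),tgt([0,-.132,.047],0,15)])
E
```

```text
t 1.5 world [ 0.3819 -0.0225  0.2497] gauge [ 0.0006 -0.1523  0.2497] F [ 0.33 -0.25  0.93] open 0.0004 q [-0.36 -0.8   2.19  0.17  1.55  0.99]
[-0.0117, 0.0046, 0.2031, -0.0184, 0.0021, -0.001] dist 0.1017
[-0.0643, 0.0105, 0.4021, -0.0184, 0.0021, -0.001] dist 0.2037
```

>>> {"op": "jog_arm", "data": {"motion": [0, -0.012, 0.005, 0.1, -0.018, 0.002, 0, 0, -0.012, 0.005, 0.2, -0.018, 0.002, 0, 0, -0.038, 0.008, 0.3, -0.018, 0.002, 0, 0, -0.064, 0.01, 0.4, -0.018, 0.002, 0, 0, -0.064, 0.01, 0.4, -0.018, 0.002, 0, 0, -0.064, 0.01, 0.4, -0.018, 0.002, 0]}}

```text
t: 2.1
tool_pos: [0.4001, -0.0181, 0.0473]
orientation: [-3.065, -0.345, -0.397]
force: [0.8, -0.7, 1.2]
opening: 0.0005
```

```bash
python3 - <<'E'
from h import *
from plant import *
s=st(); rows([tgt([0,-.114,.047],0,15),tgt([0,-.068,.047],0,15)])
for n in ("wrist","scene"):
    c=read_camera(n);cv2.imwrite(f"pics/{n}2.png",cv2.resize(c["frame"][:,:,::-1],(768,576),interpolation=cv2.INTER_CUBIC))
E
```

```text
t 2.1 world [ 0.4001 -0.0181  0.0473] gauge [ 0.0005 -0.1336  0.0473] F [ 0.76 -0.66  1.2 ] open 0.0005 q [-0.3  -0.61  2.45  0.15  1.08  0.99]
[0.0378, -0.0011, 0.0106, -0.0011, 0.0022, -0.0031] dist 0.0196
[0.1268, -0.0015, 0.0341, -0.0011, 0.0022, -0.0031] dist 0.0656
```

View pics/wrist2.png

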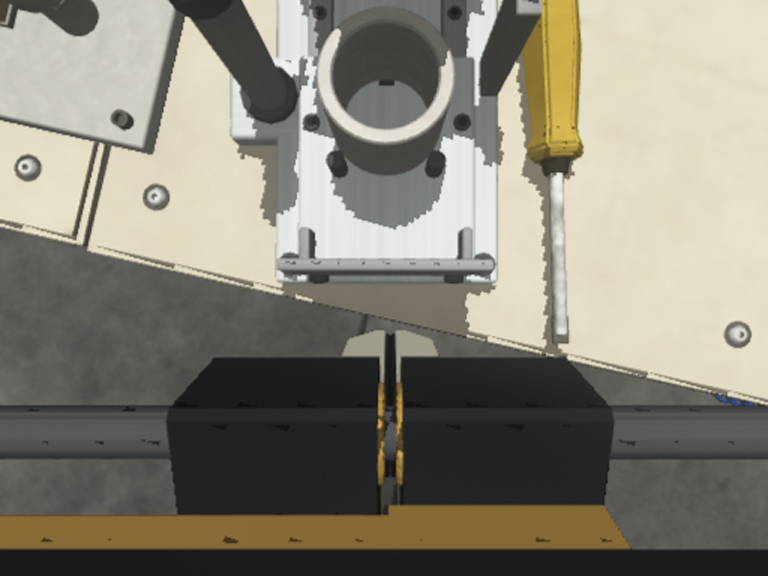

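View pics/scene2.png

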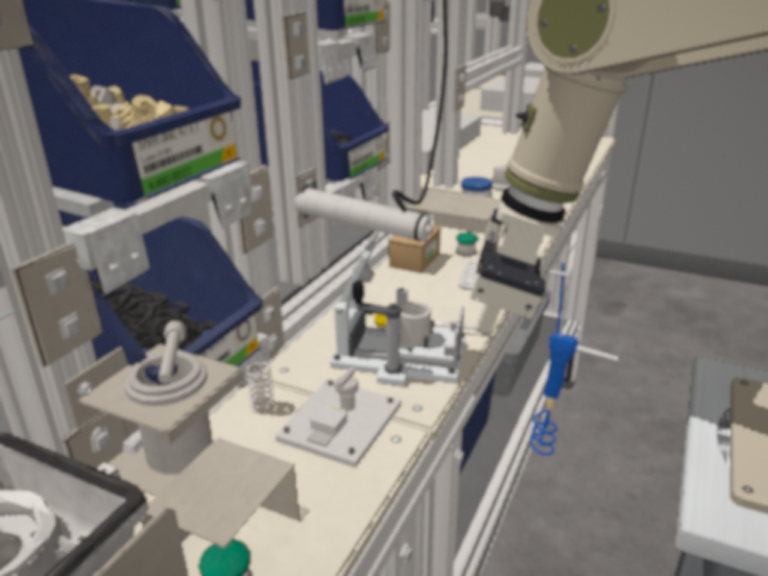

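>>> {"op": "jog_arm", "data": {"motion": [0, 0.023, -0.001, 0.006, 0, 0, 0, 0, 0.033, -0.001, 0.009, 0, 0, 0, 0, 0.038, -0.001, 0.0103, 0, 0, 0, 0, 0.044, -0.001, 0.012, 0, 0, 0, 0, 0.05, -0.001, 0.0135, 0, 0, 0, 0, 0.056, -0.001, 0.015, 0, 0, 0, 0, 0.062, -0.001, 0.0166, 0, 0, 0, 0, 0.068, -0.001, 0.018, 0, 0, 0]}}

```text
t: 3.0
tool_pos: [0.4374, -0.0101, 0.051]
orientation: [-3.066, -0.348, -0.408]
force: [-1.6, -1.8, 1.7]
opening: 0.0005
```

```bash
python3 - <<'E'
from h import *
from plant import *
s=st(); rows([tgt([0,-.068,.047],0,15)])
E
```

```text
t 3.0 world [ 0.4374 -0.0101  0.051 ] gauge [ 0.0012 -0.0954  0.051 ] F [-1.62 -1.76  1.68] open 0.0005 q [-0.24 -0.47  2.36  0.14  1.02  1.04]
[0.0508, -0.0025, 0.0221, 0.0009, -0.0016, -0.0019] dist 0.0277
```

>>> {"op": "jog_arm", "data": {"motion": [0, 0.006, -0.002, 0.004, 0, 0, 0, 0, 0.012, -0.002, 0.008, 0, 0, 0, 0, 0.018, -0.002, 0.011, 0, 0, 0, 0, 0.024, -0.002, 0.013, 0, 0, 0, 0, 0.028, -0.002, 0.014, 0, 0, 0, 0, 0.032, -0.002, 0.015, 0, 0, 0]}}

```text
t: 3.6
tool_pos: [0.4541, -0.0051, 0.0478]
orientation: [-3.066, -0.348, -0.407]
force: [-3.6, 0.5, 1.2]
opening: 0.0
```

```bash
python3 - <<'E'
from h import *
from plant import *
s=st(); rows([tgt([0,-.068,.047],0,15)])
c=read_camera("wrist");cv2.imwrite(f"pics/w3.png",cv2.resize(c["frame"][:,:,::-1],(768,576),interpolation=cv2.INTER_CUBIC))
s=st()
E
```

```text
t 3.6 world [ 0.4541 -0.0051  0.0478] gauge [ 0.0001 -0.078   0.0478] F [-3.62  0.52  1.15] open 0.0 q [-0.22 -0.4   2.32  0.13  0.99  1.07]
[0.0189, -0.0002, 0.0067, 0.0006, -0.0013, -0.0019] dist 0.0101
t 3.65 world [ 0.4543 -0.0051  0.0478] gauge [ 0.0001 -0.0778  0.0478] F [-1.65  0.38 -0.12] open 0.0002 q [-0.22 -0.4   2.32  0.13  0.99  1.07]
```

View pics/w3.png

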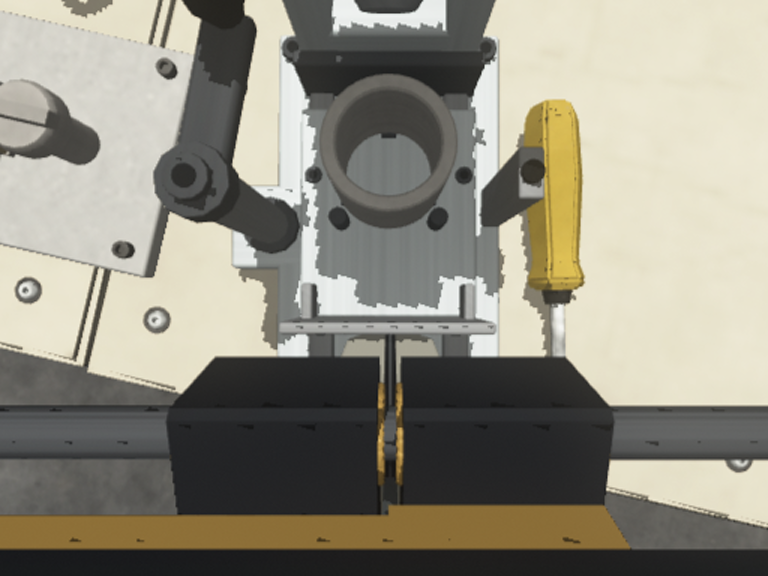

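>>> {"op": "jog_arm", "data": {"motion": [0, 0.004, 0, 0.002, 0, 0, 0, 0, 0.008, 0, 0.003, 0, 0, 0, 0, 0.012, 0, 0.0045, 0, 0, 0, 0, 0.015, 0, 0.0055, 0, 0, 0, 0, 0.017, 0, 0.006, 0, 0, 0]}}

```text
t: 4.15
tool_pos: [0.4633, -0.003, 0.0473]
orientation: [-3.066, -0.348, -0.408]
force: [-2.5, -0.4, 1.3]
opening: 0.0005
```

```bash
python3 - <<'E'
from h import *
from plant import *
s=st(); rows([tgt([0,-.066,.047],0,15)])
E
```

```text
t 4.15 world [ 0.4633 -0.003   0.0473] gauge [ 0.0001 -0.0686  0.0473] F [-2.54 -0.38  1.33] open 0.0005 q [-0.21 -0.37  2.29  0.13  0.98  1.08]
[0.0048, -0.0003, 0.0018, 0.0007, -0.0016, -0.0019] dist 0.0026
```

Now 0.5 mm per row, watching the force.

>>> {"op": "jog_arm", "data": {"motion": [0, 0.001, 0, 0.0005, 0, 0, 0, 0, 0.002, 0, 0.0008, 0, 0, 0, 0, 0.003, 0, 0.001, 0, 0, 0, 0, 0.004, 0, 0.0013, 0, 0, 0]}}

```text
t: 4.55
tool_pos: [0.4643, -0.0028, 0.0468]
orientation: [-3.066, -0.348, -0.403]
force: [-13.3, -3.9, 11.2]
opening: 0.0005
```

```bash
python3 - <<'E'
from h import *
s=st()
E
```

```text
t 4.55 world [ 0.4643 -0.0028  0.0468] gauge [ 0.0001 -0.0676  0.0468] F [-13.34  -3.91  11.18] open 0.0005 q [-0.21 -0.36  2.29  0.13  0.98  1.08]
```

Force rose to 14 N at the predicted stop position, so I'm backing off and going up.

```bash
python3 - <<'E'
from h import *
rows([tgt([0,-.072,.047],0,15),tgt([0,-.10,.06],0,15),tgt([0,-.13,.13],0,12),tgt([0,-.12,.25],0,10)])
E
```

```text
[-0.0084, -0.0002, -0.0026, 0.0005, 0.0001, -0.0017] dist 0.0044
[-0.0558, -0.0, -0.0422, 0.0005, 0.0001, -0.0017] dist 0.035
[-0.0775, 0.0001, -0.193, 0.0005, -0.0332, -0.0017] dist 0.104
[0.0039, 0.0001, -0.4196, 0.0005, -0.0554, -0.0017] dist 0.2098
```

>>> {"op": "jog_arm", "data": {"motion": [0, -0.009, 0, -0.003, 0, 0, 0, 0, -0.056, 0, -0.042, 0, 0, 0, 0, -0.067, 0, -0.12, 0, -0.02, 0, 0, -0.077, 0, -0.193, 0, -0.033, 0, 0, -0.04, 0, -0.29, 0, -0.04, 0, 0, 0, 0, -0.38, 0, -0.05, 0, 0, 0.004, 0, -0.42, 0, -0.055, 0, 0, 0.004, 0, -0.42, 0, -0.055, 0]}}

```text
t: 5.35
tool_pos: [0.4155, -0.0149, 0.2551]
orientation: [-3.092, -0.352, -0.284]
force: [0.6, -0.1, -0.3]
opening: 0.0003
```

```bash
python3 - <<'E'
from h import *
from plant import *
s=st()
np.savez("w4.npz",p=s['tool_pos'],o=s['orientation'])
for n in ("wrist","top","scene"):
    c=read_camera(n);cv2.imwrite(f"pics/{n}4.png",c["frame"][:,:,::-1])
a=cv2.imread("pics/wrist4.png")[0:200,180:360];b=cv2.imread("pics/scene4.png")[140:280,205:335]
cv2.imwrite("pics/m4.png",np.hstack([cv2.resize(a,(396,440),interpolation=cv2.INTER_CUBIC),cv2.resize(b,(404,440),interpolation=cv2.INTER_CUBIC)]))
E
```

```text
t 5.35 world [ 0.4155 -0.0149  0.2551] gauge [ 0.0009 -0.1178  0.2551] F [ 0.55 -0.15 -0.31] open 0.0003 q [-0.23 -0.61  2.06  0.08  1.53  1.12]
```

View pics/m4.png

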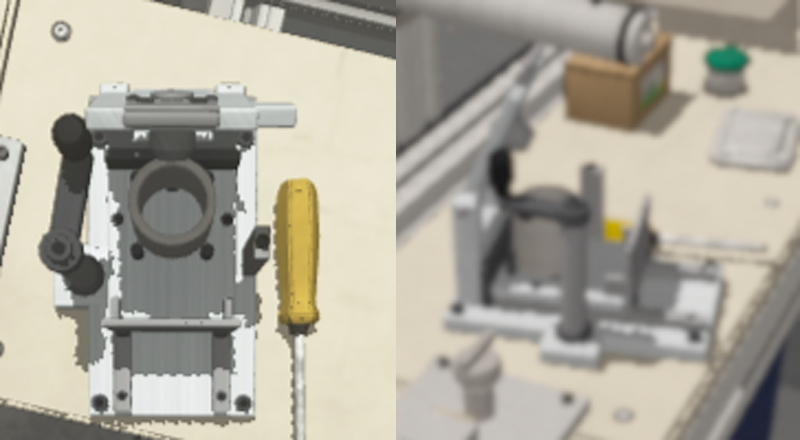

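```bash
python3 - <<'E'
from h import *
d=np.load("w4.npz");c=wcam(d['p'],d['o'])
for n in (0,.002,.005): print(n,proj(c,g2w(G,[[0,-n,.073],[-.035,-.06-n,.066],[.035,-.06-n,.066]])).round(1).tolist(),'obs',[258.2,93.2],[180+104/2.2,148],[180+243/2.2,148])
for th in (1.05,1.1,1.17,1.25): print(th,proj(c,g2w(G,[leafpt(th,.098,-.006,-.017),leafpt(th,.098,.006,.017)])).round(1).tolist(), 'obs y inner',125/2.2,'outer',105/2.2)
E
```

```text
0 [[257.8, 90.8], [226.0, 148.2], [290.0, 148.0]] obs [258.2, 93.2] [227.27272727272725, 148] [290.45454545454544, 148]
0.002 [[257.8, 92.7], [226.0, 150.0], [290.0, 149.8]] obs [258.2, 93.2] [227.27272727272725, 148] [290.45454545454544, 148]
0.005 [[257.8, 95.6], [226.0, 152.8], [290.0, 152.6]] obs [258.2, 93.2] [227.27272727272725, 148] [290.45454545454544, 148]
1.05 [[236.3, 78.7], [279.6, 62.9]] obs y inner 56.81818181818181 outer 47.72727272727273
1.1 [[236.0, 72.5], [279.7, 56.1]] obs y inner 56.81818181818181 outer 47.72727272727273
1.17 [[235.7, 63.3], [279.9, 46.4]] obs y inner 56.81818181818181 outer 47.72727272727273
1.25 [[235.3, 52.4], [280.2, 35.0]] obs y inner 56.81818181818181 outer 47.72727272727273
```

```bash
python3 - <<'E'
from h import *
d=np.load("w1.npz");CAM['w']=wcam(d['p'],d['o'])
ob=[('top',(288,187)),('w',(635/1.5,147/1.5)),('scene',(280,149))]
s=least_squares(lambda P:np.concatenate([proj(CAM[c],P)[0]-u for c,u in ob]),[.6,-.1,.2]);print(s.x,s.fun.round(1),w2g(s.x))
ob=[('top',(275,85)),('scene',(203,133))]
s=least_squares(lambda P:np.concatenate([proj(CAM[c],P)[0]-u for c,u in ob]),[.6,-.1,.2]);print(s.x,s.fun.round(1),w2g(s.x))
E
```

```text
[ 0.5254653  -0.13612672  0.12473673] [ 0.9  4.2  0.5 -4.1  4.8  2.9] [ 0.14388934 -0.03829793  0.12473673]
[ 0.73538801 -0.14604093  0.13250821] [-0.1 -0.2  0.3  0.1] [0.20119797 0.16389395 0.13250821]
```

```bash
python3 - <<'E'
from h import *
st();rows([tgt([0,-.04,.255],0,10),tgt([0,.036,.25],0,10),tgt([0,.036,.166],0,10)])
E
```

```text
t 5.5 world [ 0.4128 -0.0144  0.2489] gauge [-2.000e-04 -1.203e-01  2.489e-01] F [-0.4   0.24 -1.1 ] open 0.0008 q [-0.23 -0.61  2.07  0.08  1.52  1.12]
[0.1604, 0.0, 0.0159, 0.0, 0.0001, -0.0018] dist 0.0806
[0.3083, -0.0004, 0.0521, 0.0, 0.0001, -0.0018] dist 0.1564
[0.2792, -0.0003, 0.2175, 0.0, 0.0001, -0.0018] dist 0.177
```

>>> {"op": "jog_arm", "data": {"motion": [0, 0.08, 0, 0.005, 0, 0, 0, 0, 0.16, 0, 0.015, 0, 0, 0, 0, 0.24, 0, 0.035, 0, 0, 0, 0, 0.308, 0, 0.052, 0, 0, 0, 0, 0.308, 0, 0.052, 0, 0, 0, 0, 0.294, 0, 0.13, 0, 0, 0, 0, 0.279, 0, 0.215, 0, 0, 0, 0, 0.279, 0, 0.217, 0, 0, 0]}}

```text
t: 6.3
tool_pos: [0.5589, 0.021, 0.1574]
orientation: [-3.089, -0.35, -0.248]
force: [-1.1, 0.0, -0.6]
opening: 0.0005
```

```bash
python3 - <<'E'
from h import *
from plant import *
c=read_camera("scene");s=st()
a=c["frame"][130:270,195:345,::-1];cv2.imwrite("pics/s5.png",cv2.resize(a,None,fx=4.2,fy=4.2,interpolation=cv2.INTER_CUBIC))
t=read_camera("wrist");cv2.imwrite("pics/w5.png",t["frame"][:,:,::-1])
C=lambda th,r=.088: (lambda q:[0,q[1]+.0074,q[2]+.0013])(leafpt(th,r))
for th in (1.25,1.17,1.1,1.0): print(th,np.round(C(th),4)); 
rows([tgt(C(th),0,10) for th in (1.25,1.17,1.1,1.05)])
E
```

```text
t 6.35 world [0.561  0.0208 0.1614] gauge [-0.0009  0.032   0.1614] F [-0.26 -0.5  -0.55] open 0.0002 q [-0.09 -0.1   1.84  0.06  1.25  1.24]
1.25 [0.     0.0283 0.1667]
1.17 [0.     0.0216 0.1647]
1.1 [0.     0.0158 0.1624]
1.0 [0.     0.0079 0.1586]
[-0.0109, 0.0004, -0.0054, -0.0007, 0.0024, -0.0021] dist 0.0061
[-0.0249, 0.0005, -0.0037, -0.0007, 0.0024, -0.0021] dist 0.0126
[-0.037, 0.0005, -0.0013, -0.0007, 0.0024, -0.0021] dist 0.0185
[-0.0455, 0.0006, 0.0009, -0.0007, 0.0024, -0.0021] dist 0.0228
```

View pics/s5.png

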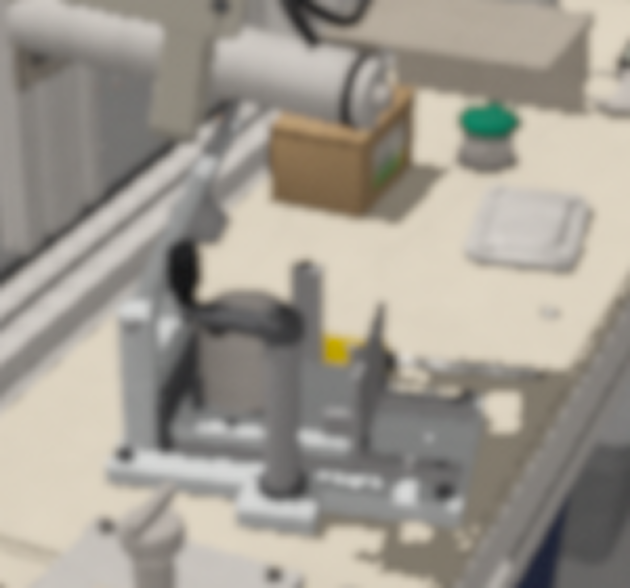

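View pics/w5.png

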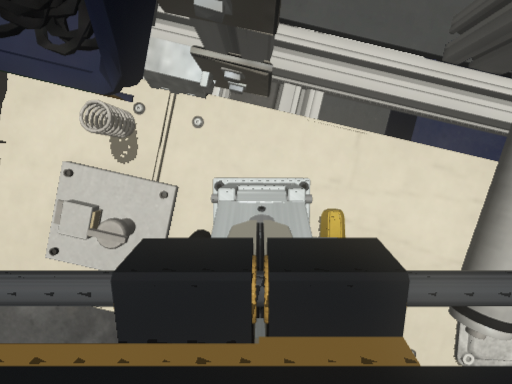

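>>> {"op": "jog_arm", "data": {"motion": [0, -0.011, 0, -0.005, 0, 0, 0, 0, -0.019, 0, -0.0045, 0, 0, 0, 0, -0.025, 0, -0.0037, 0, 0, 0, 0, -0.031, 0, -0.0025, 0, 0, 0, 0, -0.037, 0, -0.0013, 0, 0, 0, 0, -0.0455, 0, 0.001, 0, 0, 0, 0, -0.0455, 0, 0.001, 0, 0, 0]}}

```text
t: 7.1
tool_pos: [0.5412, 0.0156, 0.1605]
orientation: [-3.09, -0.35, -0.264]
force: [0.2, 0.1, 1.1]
opening: 0.0002
```

```bash
cat > lf.py <<'E'
from h import *
import sys
s=st()
C=lambda th,r=.088: (lambda q:[0,q[1]+.0074,q[2]+.0013])(leafpt(th,r))
rows([tgt(C(th),0,10) for th in map(float,sys.argv[1:])])
E
python3 lf.py 1.0 .95 .9 .85 .8 .75 .7 .65
```

```text
t 7.1 world [0.5412 0.0156 0.1605] gauge [-0.0003  0.0115  0.1605] F [0.19 0.08 1.13] open 0.0002 q [-0.11 -0.16  1.9   0.06  1.25  1.22]
[-0.0077, 0.0005, 0.0026, -0.0006, 0.0024, -0.0021] dist 0.0041
[-0.0159, 0.0006, 0.0057, -0.0006, 0.0024, -0.0021] dist 0.0085
[-0.024, 0.0006, 0.0092, -0.0006, 0.0024, -0.0021] dist 0.0129
[-0.0319, 0.0006, 0.013, -0.0006, 0.0024, -0.0021] dist 0.0173
[-0.0397, 0.0007, 0.0173, -0.0006, 0.0024, -0.0021] dist 0.0216
[-0.0471, 0.0007, 0.022, -0.0006, 0.0024, -0.0021] dist 0.026
[-0.0544, 0.0007, 0.027, -0.0006, 0.0024, -0.0021] dist 0.0304
[-0.0614, 0.0008, 0.0324, -0.0006, 0.0024, -0.0021] dist 0.0347
```

>>> {"op": "jog_arm", "data": {"motion": [0, -0.008, 0, 0.003, 0, 0, 0, 0, -0.016, 0, 0.006, 0, 0, 0, 0, -0.024, 0.001, 0.009, 0, 0, 0, 0, -0.032, 0.001, 0.013, 0, 0, 0, 0, -0.032, 0.001, 0.013, 0, 0, 0]}}

```text
t: 7.6
tool_pos: [0.5261, 0.0117, 0.1505]
orientation: [-3.09, -0.35, -0.262]
force: [0.4, -0.3, 0.9]
opening: 0.0008
```

```bash
python3 - <<'E'
from h import *
from plant import *
c=read_camera("scene")
a=c["frame"][130:270,195:345,::-1];cv2.imwrite("pics/s6.png",cv2.resize(a,None,fx=4.2,fy=4.2,interpolation=cv2.INTER_CUBIC))
E
python3 lf.py .8 .75 .7 .65 .6 .55 .5 .45
```

```text
t 7.65 world [0.5263 0.0117 0.1507] gauge [ 1.000e-04 -3.900e-03  1.507e-01] F [ 0.44 -0.24 -0.5 ] open 0.0003 q [-0.12 -0.2   1.94  0.06  1.24  1.21]
[-0.006, -0.0002, 0.0032, -0.0008, 0.0032, -0.0022] dist 0.0034
[-0.0134, -0.0002, 0.0079, -0.0008, 0.0032, -0.0022] dist 0.0078
[-0.0207, -0.0001, 0.013, -0.0008, 0.0032, -0.0022] dist 0.0122
[-0.0277, -0.0001, 0.0183, -0.0008, 0.0032, -0.0022] dist 0.0166
[-0.0344, -0.0001, 0.0241, -0.0008, 0.0032, -0.0022] dist 0.021
[-0.0408, -0.0001, 0.0302, -0.0008, 0.0032, -0.0022] dist 0.0253
[-0.0469, -0.0, 0.0365, -0.0008, 0.0032, -0.0022] dist 0.0297
[-0.0526, 0.0, 0.0432, -0.0008, 0.0032, -0.0022] dist 0.034
```

View pics/s6.png

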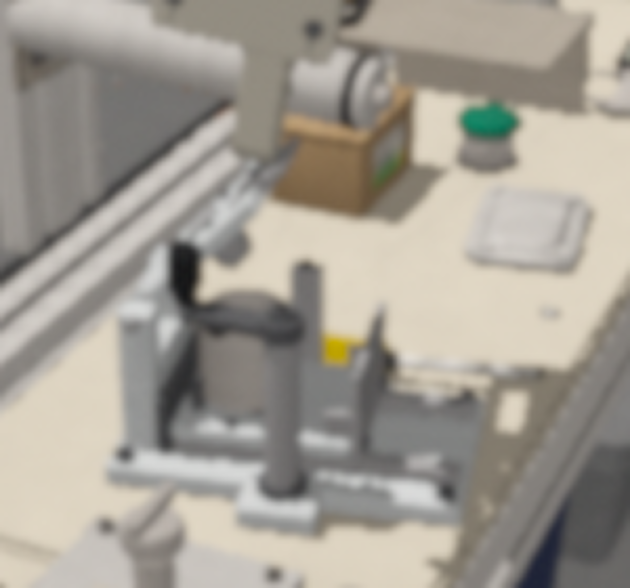

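The leaf is following the fingertip, with contact on the tab near (270,160). I'll carry on along the arc.

>>> {"op": "jog_arm", "data": {"motion": [0, -0.006, 0, 0.003, 0, 0, 0, 0, -0.013, 0, 0.008, 0, 0, 0, 0, -0.021, 0, 0.013, 0, 0, 0, 0, -0.028, 0, 0.018, 0, 0, 0, 0, -0.034, 0, 0.024, 0, 0, 0, 0, -0.041, 0, 0.03, 0, 0, 0, 0, -0.047, 0, 0.0365, 0, 0, 0, 0, -0.047, 0, 0.0365, 0, 0, 0]}}

```text
t: 8.45
tool_pos: [0.5059, 0.0072, 0.1279]
orientation: [-3.09, -0.35, -0.26]
force: [0.5, 0.2, -0.3]
opening: 0.0004
```

```bash
python3 lf.py  .45 .4 .35 .3 .25 .2 .15 .1
```

```text
t 8.45 world [0.5059 0.0072 0.1279] gauge [-1.000e-04 -2.480e-02  1.279e-01] F [ 0.5   0.16 -0.3 ] open 0.0004 q [-0.13 -0.24  2.02  0.07  1.2   1.19]
[-0.0038, 0.0003, 0.0053, -0.001, 0.0041, -0.0023] dist 0.0032
[-0.0092, 0.0003, 0.0122, -0.001, 0.0041, -0.0023] dist 0.0076
[-0.0142, 0.0003, 0.0195, -0.001, 0.0041, -0.0023] dist 0.0121
[-0.0189, 0.0004, 0.0269, -0.001, 0.0041, -0.0023] dist 0.0165
[-0.0232, 0.0004, 0.0346, -0.001, 0.0041, -0.0023] dist 0.0209
[-0.0272, 0.0004, 0.0425, -0.001, 0.0041, -0.0023] dist 0.0252
[-0.0307, 0.0004, 0.0506, -0.001, 0.0041, -0.0023] dist 0.0296
[-0.0338, 0.0005, 0.0589, -0.001, 0.0041, -0.0023] dist 0.0339
```

>>> {"op": "jog_arm", "data": {"motion": [0, -0.004, 0, 0.005, 0, 0, 0, 0, -0.009, 0, 0.012, 0, 0, 0, 0, -0.014, 0, 0.0195, 0, 0, 0, 0, -0.019, 0, 0.027, 0, 0, 0, 0, -0.023, 0, 0.0345, 0, 0, 0, 0, -0.027, 0, 0.0425, 0, 0, 0, 0, -0.027, 0, 0.0425, 0, 0, 0]}}

```text
t: 9.15
tool_pos: [0.4957, 0.0051, 0.1037]
orientation: [-3.09, -0.35, -0.258]
force: [-0.8, 0.5, 0.5]
opening: 0.0008
```

```bash
python3 - <<'E'
from h import *
from plant import *
c=read_camera("scene")
a=c["frame"][130:270,195:345,::-1];cv2.imwrite("pics/s7.png",cv2.resize(a,None,fx=4.2,fy=4.2,interpolation=cv2.INTER_CUBIC))
E
python3 lf.py .18 .15 .12 .09 .06 .03 0.01 0
```

```text
t 9.2 world [0.4958 0.0051 0.104 ] gauge [-0.0004 -0.0351  0.104 ] F [ 0.34 -0.34  0.56] open 0.0005 q [-0.14 -0.24  2.07  0.07  1.16  1.18]
[-0.0004, 0.0007, 0.0021, -0.0012, 0.0048, -0.0024] dist 0.0011
[-0.0024, 0.0007, 0.007, -0.0012, 0.0048, -0.0024] dist 0.0037
[-0.0044, 0.0008, 0.0119, -0.0012, 0.0048, -0.0024] dist 0.0064
[-0.0061, 0.0008, 0.0169, -0.0012, 0.0048, -0.0024] dist 0.009
[-0.0077, 0.0008, 0.0219, -0.0012, 0.0048, -0.0024] dist 0.0116
[-0.0092, 0.0008, 0.027, -0.0012, 0.0048, -0.0024] dist 0.0143
[-0.0101, 0.0008, 0.0304, -0.0012, 0.0048, -0.0024] dist 0.016
[-0.0105, 0.0008, 0.0322, -0.0012, 0.0048, -0.0024] dist 0.0169
```

View pics/s7.png

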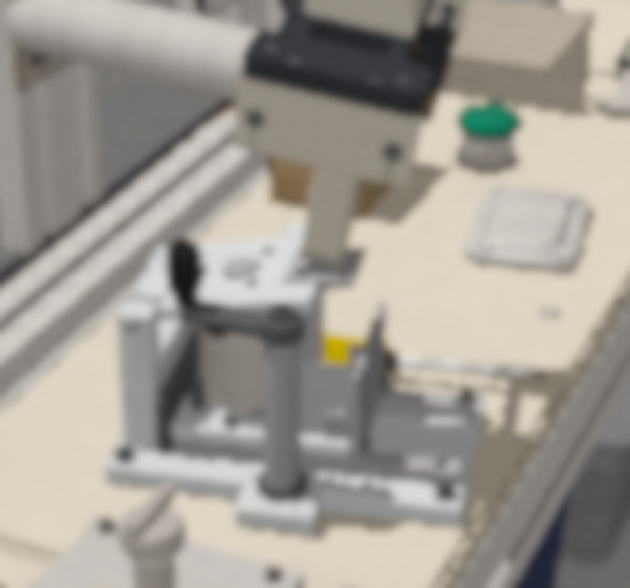

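>>> {"op": "jog_arm", "data": {"motion": [0, -0.001, 0.001, 0.004, 0, 0, 0, 0, -0.0025, 0.001, 0.008, 0, 0, 0, 0, -0.0045, 0.001, 0.012, 0, 0, 0, 0, -0.006, 0.001, 0.016, 0, 0, 0, 0, -0.007, 0.001, 0.02, 0, 0, 0, 0, -0.008, 0.001, 0.023, 0, 0, 0]}}

```text
t: 9.8
tool_pos: [0.494, 0.0042, 0.0919]
orientation: [-3.09, -0.35, -0.258]
force: [1.3, 0.8, -0.3]
opening: 0.0006
```

```bash
python3 lf.py .05 .03 0.01 0
```

```text
t 9.8 world [0.494  0.0042 0.0919] gauge [ 0.0001 -0.0371  0.0919] F [ 1.27  0.77 -0.32] open 0.0006 q [-0.14 -0.23  2.08  0.07  1.13  1.18]
[-0.0002, -0.0002, 0.0003, -0.0012, 0.0048, -0.0024] dist 0.0002
[-0.0011, -0.0002, 0.0037, -0.0012, 0.0048, -0.0024] dist 0.0019
[-0.002, -0.0002, 0.0071, -0.0012, 0.0048, -0.0024] dist 0.0037
[-0.0024, -0.0002, 0.0089, -0.0012, 0.0048, -0.0024] dist 0.0046
```

>>> {"op": "jog_arm", "data": {"motion": [0, -0.0005, 0, 0.0015, 0, 0, 0, 0, -0.001, 0, 0.003, 0, 0, 0, 0, -0.0015, 0, 0.0045, 0, 0, 0, 0, -0.002, 0, 0.006, 0, 0, 0, 0, -0.002, 0, 0.0075, 0, 0, 0]}}

```text
t: 10.3
tool_pos: [0.4936, 0.0041, 0.088]
orientation: [-3.09, -0.35, -0.258]
force: [-0.0, 0.1, 0.7]
opening: 0.0007
```

```bash
python3 lf.py .03 0.01 0
```

```text
t 10.3 world [0.4936 0.0041 0.088 ] gauge [ 0.0001 -0.0375  0.088 ] F [-0.    0.14  0.65] open 0.0007 q [-0.14 -0.23  2.09  0.07  1.13  1.18]
[0.0009, -0.0002, -0.0039, -0.0012, 0.0048, -0.0024] dist 0.002
[0.0001, -0.0002, -0.0004, -0.0012, 0.0048, -0.0024] dist 0.0002
[-0.0004, -0.0002, 0.0013, -0.0012, 0.0048, -0.0024] dist 0.0007
```

>>> {"op": "jog_arm", "data": {"motion": [0, 0, 0, 0.001, 0, 0, 0, 0, 0, 0, 0.002, 0, 0, 0, 0, 0, 0, 0.003, 0, 0, 0]}}

```text
t: 10.6
tool_pos: [0.4938, 0.0041, 0.0871]
orientation: [-3.09, -0.35, -0.258]
force: [-7.4, 0.4, 12.5]
opening: 0.0006
```

```bash
python3 lf.py 0.01 0
```

```text
t 10.6 world [0.4938 0.0041 0.0871] gauge [ 0.0001 -0.0373  0.0871] F [-7.39  0.42 12.5 ] open 0.0006 q [-0.14 -0.22  2.09  0.07  1.12  1.18]
[-0.0001, -0.0003, -0.0022, -0.0012, 0.005, -0.0023] dist 0.0011
[-0.0005, -0.0003, -0.0005, -0.0012, 0.005, -0.0023] dist 0.0004
```

```bash
python3 - <<'E'
from h import *
rows([tgt([0,-.036,.10],0,10),tgt([0,-.03,.17],0,10),tgt([-.03,.0,.18],22,5),tgt([-.066,.041,.18],45,0)])
E
```

```text
[0.0069, -0.0003, -0.025, -0.0012, 0.005, -0.0023] dist 0.013
[0.0419, -0.0007, -0.1611, -0.0012, 0.005, -0.0023] dist 0.0832
[0.1042, -0.061, -0.1707, 0.0297, -0.0503, -0.2448] dist 0.1045
[0.1848, -0.1332, -0.157, 0.0404, -0.1012, -0.501] dist 0.1383
```

>>> {"op": "jog_arm", "data": {"motion": [0, 0.007, 0, -0.025, 0, 0.005, 0, 0, 0.025, 0, -0.09, 0, 0.005, 0, 0, 0.042, 0, -0.16, 0, 0.005, 0, 0, 0.042, 0, -0.16, 0, 0.005, 0]}}

```text
t: 11.0
tool_pos: [0.5047, 0.0051, 0.1763]
orientation: [-3.089, -0.35, -0.285]
force: [0.8, -0.0, 0.3]
opening: 0.0006
```

```bash
python3 - <<'E'
from h import *
from plant import *
s=st();np.savez("w8.npz",p=s['tool_pos'],o=s['orientation'])
for n in ("wrist","top","scene"):
    c=read_camera(n);cv2.imwrite(f"pics/{n}8.png",c["frame"][:,:,::-1])
a=cv2.imread("pics/wrist8.png");b=cv2.imread("pics/scene8.png")[130:270,195:345]
cv2.imwrite("pics/m8.png",np.hstack([cv2.resize(a,(420,315)),cv2.resize(b,(338,315),interpolation=cv2.INTER_CUBIC)]))
rows([tgt([-.03,.0,.18],22,5),tgt([-.066,.041,.18],45,0)])
E
```

```text
t 11.0 world [0.5047 0.0051 0.1763] gauge [ 0.0016 -0.0264  0.1763] F [ 0.78 -0.01  0.27] open 0.0006 q [-0.14 -0.3   1.98  0.07  1.29  1.19]
[0.0625, -0.061, -0.0101, 0.0308, -0.0553, -0.2447] dist 0.044
[0.143, -0.1333, 0.0042, 0.0425, -0.106, -0.5009] dist 0.0978
```

View pics/m8.png

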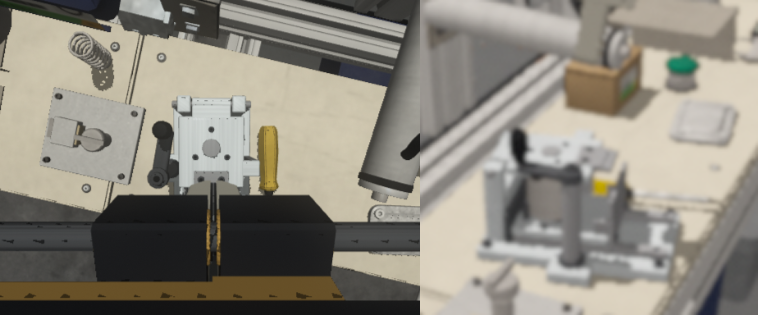

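```bash
python3 - <<'E'
import cv2
a=cv2.imread("pics/wrist8.png")[90:240,150:350];cv2.imwrite("pics/w8c.png",cv2.resize(a,None,fx=4,fy=4,interpolation=cv2.INTER_CUBIC))
from h import *
d=np.load("w8.npz");c=wcam(d['p'],d['o'])
for l in (.1,.15,.2): print(l,((proj(c,g2w(G,[knob(l,.126),[-.05,-.028,.1],leafpt(0,.0,.006,0)]))-[150,90])*4).round(0).tolist())
E
```

```text
0.1 [[159.0, 271.0], [168.0, 510.0], [428.0, 144.0]]
0.15 [[173.0, 272.0], [168.0, 510.0], [428.0, 144.0]]
0.2 [[186.0, 275.0], [168.0, 510.0], [428.0, 144.0]]
```

View pics/w8c.png

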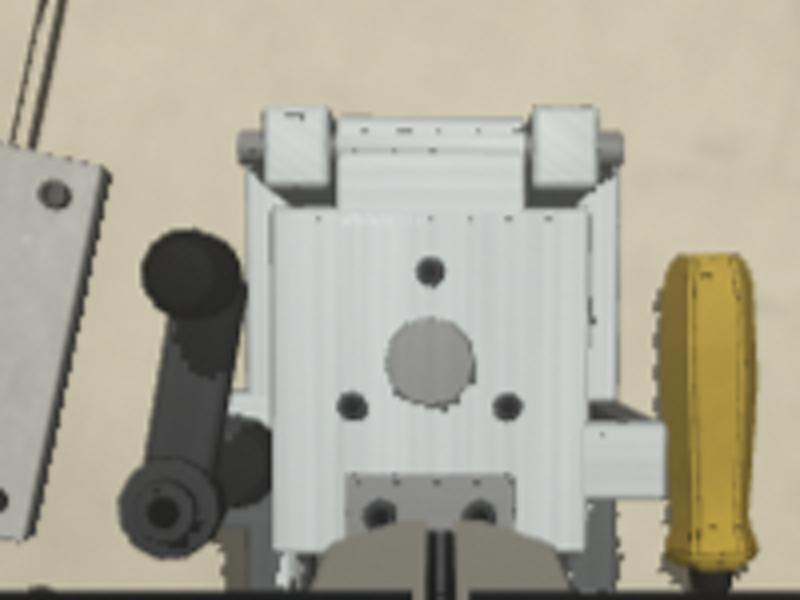

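Leaf shut. The knob at (190,270) and pivot at (165,512) agree with the model, latch ≈ 0.2. On to the latch's far-left side.

>>> {"op": "jog_arm", "data": {"motion": [0, 0.03, -0.03, -0.01, 0.014, -0.025, -0.09, 0, 0.0625, -0.061, -0.01, 0.025, -0.045, -0.18, 0, 0.1, -0.09, -0.005, 0.03, -0.06, -0.26, 0, 0.143, -0.133, 0.004, 0.038, -0.08, -0.34, 0, 0.143, -0.133, 0.004, 0.042, -0.1, -0.42, 0, 0.143, -0.133, 0.004, 0.0425, -0.106, -0.5, 0, 0.143, -0.133, 0.004, 0.0425, -0.106, -0.5, 0, 0.143, -0.133, 0.004, 0.0425, -0.106, -0.5]}}

```text
t: 11.95
tool_pos: [0.5542, 0.0862, 0.1788]
orientation: [-2.749, -1.519, 0.003]
force: [-0.1, 0.7, -0.7]
opening: 0.0004
```

```bash
python3 - <<'E'
from h import *
st(); rows([tgt([-.066,.041,.108],45,0),tgt([-.0545,.0295,.108],45,0)])
E
```

```text
t 11.95 world [0.5542 0.0862 0.1788] gauge [-0.0661  0.0402  0.1788] F [-0.07  0.7  -0.72] open 0.0004 q [0.06 0.05 1.65 0.   1.45 0.62]
[0.0012, 0.0016, 0.1415, -0.0013, 0.0005, -0.0031] dist 0.0708
[-0.0313, 0.0017, 0.1415, -0.0013, 0.0005, -0.0031] dist 0.0725
```

Down, then look before pushing.

>>> {"op": "jog_arm", "data": {"motion": [0, 0.001, 0.001, 0.06, 0, 0, 0, 0, 0.001, 0.001, 0.12, 0, 0, 0, 0, 0.001, 0.001, 0.142, 0, 0, 0, 0, 0.001, 0.001, 0.142, 0, 0, 0]}}

```text
t: 12.35
tool_pos: [0.5528, 0.0859, 0.1055]
orientation: [-2.749, -1.514, 0.009]
force: [-0.3, 0.3, -0.0]
opening: 0.0005
```

```bash
cat > lt.py <<'E'
from h import *
from plant import *
import sys
c=read_camera("scene")
st()
a=c["frame"][130:270,195:345,::-1];cv2.imwrite(f"pics/{sys.argv[1]}.png",cv2.resize(a,None,fx=4.2,fy=4.2,interpolation=cv2.INTER_CUBIC))
def K(l,d=.0155):
    k=knob(l);return [k[0]-.7071*d,k[1]+.7071*d,.108]
rows([tgt(K(float(l)),45,0) for l in sys.argv[2:]])
E
python3 lt.py s9 .2 .3 .4 .5 .6 .7
```

```text
t 12.4 world [0.5541 0.086  0.1075] gauge [-0.066   0.04    0.1075] F [-0.59 -0.62 -0.39] open 0.0006 q [0.06 0.11 1.72 0.   1.32 0.63]
[-0.0381, 0.0016, -0.001, -0.0021, 0.001, -0.0042] dist 0.019
[-0.0458, 0.0063, -0.001, -0.0021, 0.001, -0.0042] dist 0.0231
[-0.0539, 0.0101, -0.001, -0.0021, 0.001, -0.0042] dist 0.0274
[-0.0624, 0.0131, -0.001, -0.0021, 0.001, -0.0042] dist 0.0319
[-0.0711, 0.0153, -0.001, -0.0021, 0.001, -0.0042] dist 0.0364
[-0.08, 0.0166, -0.001, -0.0021, 0.001, -0.0042] dist 0.0409
```

View pics/s9.png

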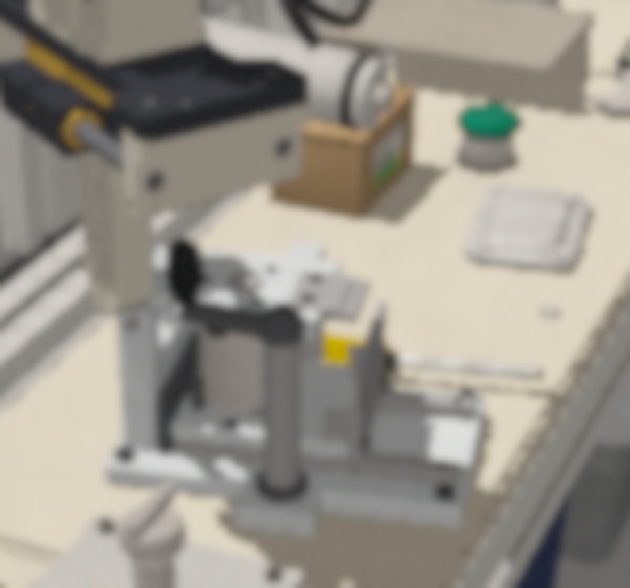

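The fingertip (about (125,290)) stands just behind and left of the knob (185,270). I'll push along the arc.

>>> {"op": "jog_arm", "data": {"motion": [0, -0.02, 0.001, -0.001, 0, 0, 0, 0, -0.03, 0.001, -0.001, 0, 0, 0, 0, -0.038, 0.002, -0.001, 0, 0, 0, 0, -0.046, 0.006, -0.001, 0, 0, 0, 0, -0.054, 0.01, -0.001, 0, 0, 0, 0, -0.062, 0.013, -0.001, 0, 0, 0, 0, -0.071, 0.015, -0.001, 0, 0, 0, 0, -0.08, 0.0165, -0.001, 0, 0, 0]}}

```text
t: 13.2
tool_pos: [0.5394, 0.0474, 0.1078]
orientation: [-2.749, -1.516, 0.006]
force: [2.3, 0.6, 0.3]
opening: 0.0008
```

```bash
python3 lt.py s10 .8 .9 1.0 1.1 1.2 1.3 1.4
```

```text
t 13.25 world [0.5391 0.0469 0.1077] gauge [-0.0312  0.0165  0.1077] F [ 1.59 -0.36  0.88] open 0.0004 q [-0.01  0.06  1.77 -0.    1.32  0.56]
[-0.0068, 0.0005, -0.0006, -0.0025, 0.0016, -0.0044] dist 0.0034
[-0.0158, 0.0, -0.0005, -0.0025, 0.0016, -0.0044] dist 0.0079
[-0.0246, -0.0014, -0.0005, -0.0025, 0.0016, -0.0044] dist 0.0123
[-0.0333, -0.0037, -0.0005, -0.0025, 0.0016, -0.0044] dist 0.0168
[-0.0418, -0.0068, -0.0004, -0.0025, 0.0016, -0.0044] dist 0.0212
[-0.0498, -0.0108, -0.0004, -0.0025, 0.0016, -0.0044] dist 0.0255
[-0.0575, -0.0156, -0.0004, -0.0025, 0.0016, -0.0044] dist 0.0298
```

View pics/s10.png

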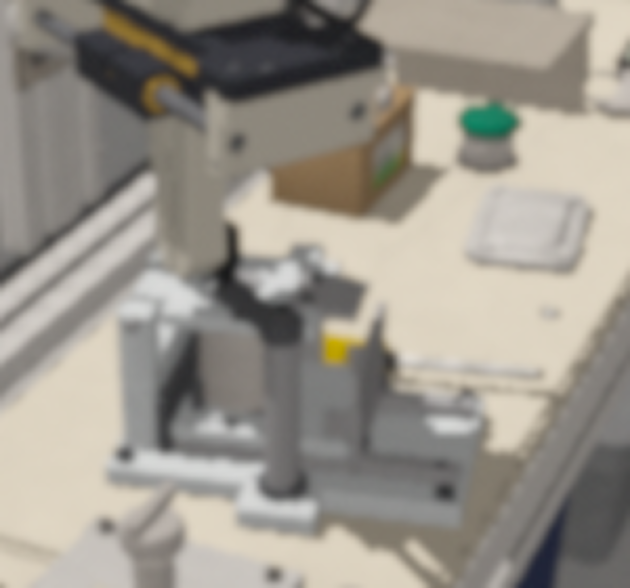

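The latch is turning with the finger, and the knob is now at about (228,250).

>>> {"op": "jog_arm", "data": {"motion": [0, -0.007, 0, 0, 0, 0, 0, 0, -0.016, 0, 0, 0, 0, 0, 0, -0.0245, -0.0015, 0, 0, 0, 0, 0, -0.033, -0.004, 0, 0, 0, 0, 0, -0.042, -0.007, 0, 0, 0, 0, 0, -0.05, -0.011, 0, 0, 0, 0, 0, -0.0555, -0.0145, 0, 0, 0, 0, 0, -0.0555, -0.0145, 0, 0, 0, 0]}}

```text
t: 14.05
tool_pos: [0.5175, 0.0271, 0.1077]
orientation: [-2.749, -1.515, 0.007]
force: [0.8, 0.4, 0.2]
opening: 0.0004
```

```bash
python3 lt.py s11 1.4 1.45 1.5 1.55 1.571 1.6
```

```text
t 14.1 world [0.5177 0.0271 0.1077] gauge [-0.0169 -0.0088  0.1077] F [-0.91  0.43 -0.22] open 0.0004 q [-0.05 -0.    1.83 -0.    1.32  0.52]
[-0.0011, -0.0004, -0.0006, -0.0028, 0.0019, -0.0045] dist 0.0007
[-0.0048, -0.0031, -0.0005, -0.0028, 0.0019, -0.0045] dist 0.0029
[-0.0083, -0.0059, -0.0005, -0.0028, 0.0019, -0.0045] dist 0.0051
[-0.0116, -0.0089, -0.0005, -0.0028, 0.0019, -0.0045] dist 0.0073
[-0.013, -0.0102, -0.0005, -0.0028, 0.0019, -0.0045] dist 0.0083
[-0.0148, -0.0121, -0.0005, -0.0028, 0.0019, -0.0045] dist 0.0096
```

View pics/s11.png

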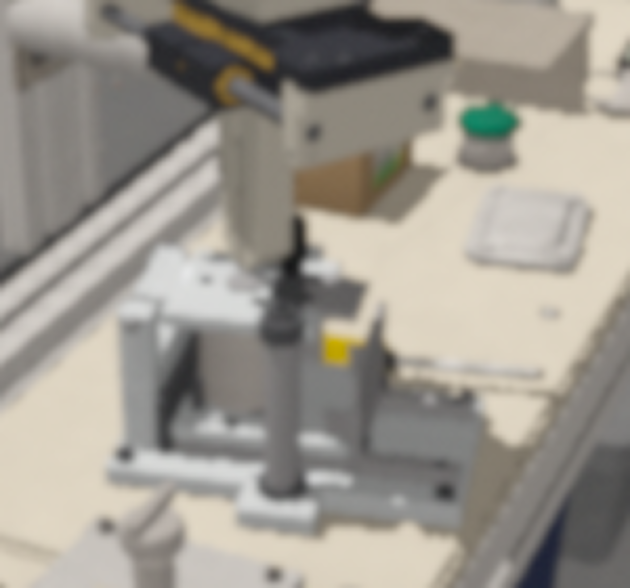

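>>> {"op": "jog_arm", "data": {"motion": [0, -0.003, -0.0015, 0, 0, 0, 0, 0, -0.005, -0.003, 0, 0, 0, 0, 0, -0.007, -0.0045, 0, 0, 0, 0, 0, -0.009, -0.0065, 0, 0, 0, 0, 0, -0.0105, -0.008, 0, 0, 0, 0]}}

```text
t: 14.6
tool_pos: [0.5121, 0.0252, 0.108]
orientation: [-2.749, -1.515, 0.005]
force: [6.0, 3.3, -1.7]
opening: -0.0001
```

```bash
python3 lt.py s12 1.55 1.571 1.6
```

```text
t 14.65 world [0.5121 0.0253 0.108 ] gauge [-0.0163 -0.0147  0.108 ] F [ 3.79  3.73 -0.82] open 0.0006 q [-0.05 -0.02  1.85  0.    1.31  0.51]
[-0.0025, -0.0015, 0.0, -0.0022, 0.0009, -0.0044] dist 0.0014
[-0.0038, -0.0028, 0.0, -0.0022, 0.0009, -0.0044] dist 0.0024
[-0.0057, -0.0046, 0.0, -0.0022, 0.0009, -0.0044] dist 0.0037
```

>>> {"op": "jog_arm", "data": {"motion": [0, -0.001, -0.0005, 0, 0, 0, 0, 0, -0.002, -0.001, 0, 0, 0, 0, 0, -0.003, -0.002, 0, 0, 0, 0]}}

```text
t: 14.95
tool_pos: [0.5114, 0.0253, 0.1083]
orientation: [-2.749, -1.515, -0.0]
force: [8.0, 6.4, -4.5]
opening: 0.0004
```

```bash
python3 lt.py s13 1.55 1.571 1.6
```

```text
t 15.0 world [0.5115 0.0253 0.1083] gauge [-0.0165 -0.0153  0.1083] F [ 7.61  5.49 -4.53] open 0.0006 q [-0.05 -0.03  1.86  0.    1.31  0.51]
[-0.002, -0.0004, 0.0007, -0.0012, -0.0008, -0.0043] dist 0.0011
[-0.0034, -0.0017, 0.0007, -0.0012, -0.0008, -0.0043] dist 0.0019
[-0.0052, -0.0036, 0.0007, -0.0012, -0.0008, -0.0043] dist 0.0032
```

View pics/s13.png

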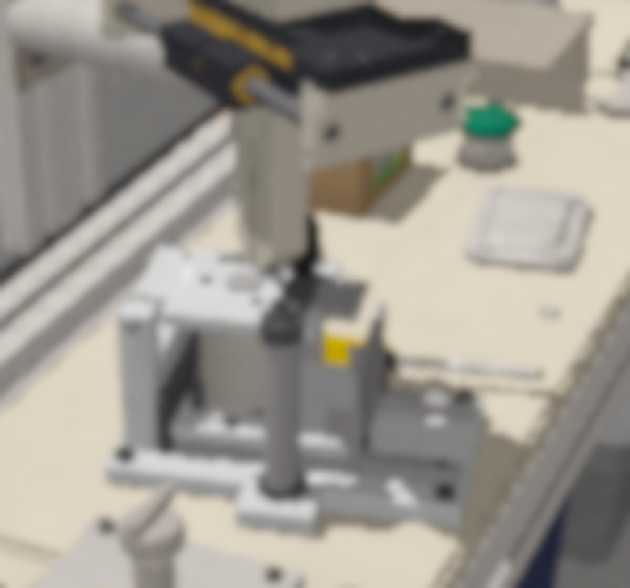

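>>> {"op": "jog_arm", "data": {"motion": [0, 0.02, 0, -0.001, 0, 0, 0, 0, 0.05, 0, -0.01, 0, 0, 0, 0, 0.06, 0, -0.09, 0, 0, 0, 0, 0.06, 0, -0.17, 0, 0, 0, 0, 0.06, 0, -0.17, 0, 0, 0]}}

```text
t: 15.5
tool_pos: [0.5314, 0.0515, 0.2004]
orientation: [2.748, 1.516, 0.013]
force: [0.8, 0.2, 1.1]
opening: 0.0003
```

```bash
python3 - <<'E'
from h import *
st(); rows([tgt([-.045,-.06,.22],22,5),tgt([-.02,-.14,.25],0,10)])
E
```

```text
t 15.5 world [0.5314 0.0515 0.2004] gauge [-0.0375  0.0101  0.2004] F [0.8  0.18 1.09] open 0.0003 q [-0.   -0.05  1.71  0.    1.48  0.56]
[-0.0888, -0.1089, -0.0404, -0.0077, 0.0501, 0.2517] dist 0.0731
[-0.2374, -0.1854, -0.1019, -0.041, 0.1001, 0.495] dist 0.159
```

>>> {"op": "jog_arm", "data": {"motion": [0, -0.06, -0.07, -0.04, -0.003, 0.02, 0.09, 0, -0.1, -0.11, -0.05, -0.008, 0.035, 0.18, 0, -0.17, -0.15, -0.08, -0.015, 0.05, 0.25, 0, -0.237, -0.185, -0.1, -0.025, 0.07, 0.34, 0, -0.237, -0.185, -0.1, -0.033, 0.085, 0.42, 0, -0.237, -0.185, -0.1, -0.041, 0.1, 0.495, 0, -0.237, -0.185, -0.1, -0.041, 0.1, 0.495, 0, -0.237, -0.185, -0.1, -0.041, 0.1, 0.495]}}

```text
t: 16.3
tool_pos: [0.3895, 0.0007, 0.2491]
orientation: [-3.089, -0.362, -0.269]
force: [-0.4, -0.8, -0.2]
opening: 0.0005
```

```bash
python3 - <<'E'
from h import *
from plant import *
s=st();np.savez("w14.npz",p=s['tool_pos'],o=s['orientation'])
for n in ("wrist","top","scene"):
    c=read_camera(n);cv2.imwrite(f"pics/{n}14.png",c["frame"][:,:,::-1])
a=cv2.imread("pics/wrist14.png")[20:220,180:380];cv2.imwrite("pics/w14c.png",cv2.resize(a,None,fx=3,fy=3,interpolation=cv2.INTER_CUBIC))
c=wcam(s['tool_pos'],s['orientation'])
for l in (1.45,1.5,1.571): print(l,((proj(c,g2w(G,[knob(l,.126),[-.05,-.028,.1],leafpt(0,.0,.006,0)]))-[180,20])*3).round(0).tolist())
b=cv2.imread("pics/scene14.png")[130:270,195:345];t=cv2.imread("pics/top14.png")[165:275,165:285]
cv2.imwrite("pics/m14.png",np.hstack([cv2.resize(b,(400,373),interpolation=cv2.INTER_CUBIC),cv2.resize(t,(400,373),interpolation=cv2.INTER_CUBIC)]))
E
```

```text
t 16.3 world [0.3895 0.0007 0.2491] gauge [-0.0203 -0.1397  0.2491] F [-0.38 -0.77 -0.25] open 0.0005 q [-0.2  -0.69  2.12  0.07  1.56  1.14]
1.45 [[291.0, 164.0], [147.0, 203.0], [302.0, -7.0]]
1.5 [[292.0, 171.0], [147.0, 203.0], [302.0, -7.0]]
1.571 [[292.0, 183.0], [147.0, 203.0], [302.0, -7.0]]
```

View pics/w14c.png

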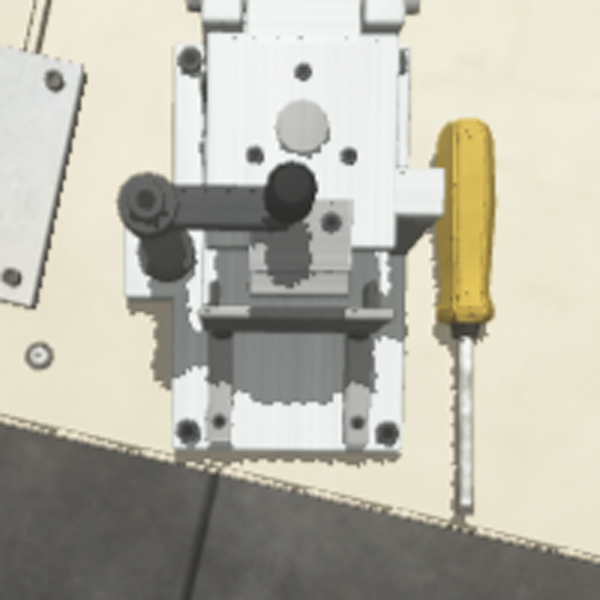

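View pics/m14.png

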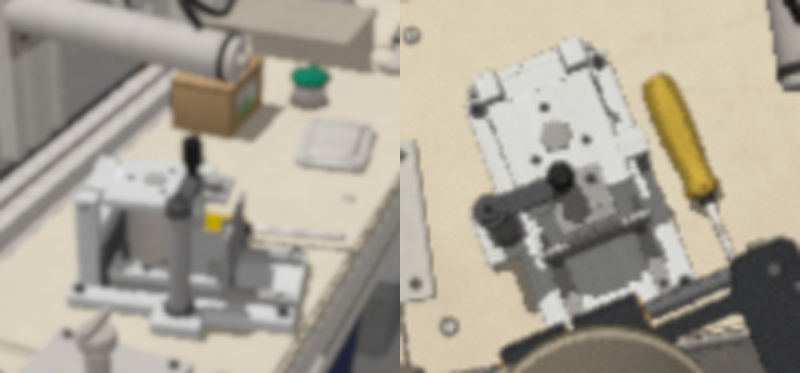

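```bash
python3 - <<'E'
from h import *
d=np.load("w14.npz");c=wcam(d['p'],d['o'])
for n in (0,.003): print(n,((proj(c,g2w(G,[[-.035,-.06-n,.066],[.035,-.06-n,.066]]))-[180,20])*3).round().tolist())
for l in (1.5,1.571):
  e=lambda r,w:[-.05+r*np.sin(l)-w*np.cos(l),-.028+r*np.cos(l)+w*np.sin(l),.098]
  print(l,((proj(c,g2w(G,[e(.015,.007),e(.036,.007),e(.015,-.007),e(.036,-.007)]))-[180,20])*3).round().tolist())
from plant import close_job
print(close_job())
E
```

```text
0 [[198.0, 317.0], [394.0, 317.0]]
0.003 [[198.0, 325.0], [394.0, 326.0]]
1.5 [[192.0, 179.0], [258.0, 174.0], [195.0, 223.0], [260.0, 219.0]]
1.571 [[194.0, 182.0], [259.0, 182.0], [194.0, 226.0], [259.0, 227.0]]
the job is handed in; nothing more can be done
None
```

I pushed the nest home, folded the leaf shut and swung the latch across it, in that order, with the closed fingers only. I handed the job in after about 16 s, with the arm clear of the gauge at z ≈ 0.25 m.

- **Nest:** it stopped where predicted, with about 14 N horizontal push (11 N upward) at the stop. In the last wrist picture the push plate's top edge sits where a fully home nest should put it. The sleeve was seen standing in the nest before the leaf closed over it.
- **Leaf:** it came to its stop with the contact point at z ≈ 86 mm, as given for shut, with about 12.5 N at the tab. It looked level in the last pictures.
- **Latch:** it came to its stop at about 10 N. The arm lies straight along the gauge's x, fitting 1.571 rad much better than 1.5 (long edges seen at rows 187 and 227, predicted 182 and 227).
- **Other things:** the screwdriver lay where it did at the start. I did not recheck the spring, cover plate and carton closely, but the arm never went near them.

**Disagreements:**
- At the latch stop the finger stood about 2 mm short of my model. I put that down to offset error, because the force and the picture both show the stop.
- After the push, one reading of the sleeve's centre came out about 2 mm off fully home, while the plate's edge and the stop force said home.
- One pixel reading of the rest post was 4 px off in the first fit.

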